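Line up the spice jars with the straightedge

TASK

Take the wooden straightedge by its grip out of the leaning stand and use its flat face to push the four spice jars on the cork mat away from you, until they stand upright in one straight row with their near sides on the white line. Push the jars with the straightedge only, never with the gripper, and do not tip them over. Then put the straightedge back in its stand the way it was, leaning in the channel, and leave the pepper mill, timer and mug where they are.

Things in the scene. Friction and masses are not known exactly. Their poses are not given: they have to be found in the camera images.
- straightedge: loose pale wooden straightedge, 0.2 kg, 14 mm thick (along its x), same front and back. Blade 280 mm long (y), 60 mm high (z 0 to 60 mm); from its middle a flat grip 50 mm wide (y) rises to z = 155 mm, round-topped. Origin: centre of the blade's long lower edge; z points up the grip, x is normal to the flat faces. Starts in the stand's channel, z leaning 30 deg from vertical, x and y lying with the stand's
- stand: fixed dark wooden stand, base 110 x 170 x 12 mm, origin at the centre of its underside, -x side roughly toward the robot. Carries a channel 150 mm long along y and 22 mm wide, leaning 30 deg: its walls rise along (-0.5, 0, 0.866) in the stand's frame, toward the robot. Along that lean the lower wall (robot side), on which the straightedge rests, rises 52 mm, the rear lip 24 mm
- slot (a point): middle of the channel's floor, (20, 0, 34) mm in the stand's frame: here the straightedge's origin sits when it is home, give or take 15 mm along the channel. Axes as the stand's
- mat: fixed flat cork mat, 3 mm thick, 230 mm (its x, from -130 to +100 mm) by 330 mm (its y). Origin on the worktop, under the middle of a white line 8 mm wide, flush in the mat, that runs along the mat's y at x = 0. Mat x points away from the robot, turned by up to 0.15 rad. Over the worktop from world x = 0.57 on hangs a wall cabinet, underside 0.48 m up: an upright gripper can strike it here; lean the straightedge top toward the robot
- jar_0: loose spice jar with a green cap, 45 mm in diameter, 106 mm tall, about 0.11 kg, origin at the centre of its underside; stands on the mat on the robot's side of where it belongs. In the row its centre is 22.5 mm beyond the white line's middle (mat x = +22.5 mm).
- jar_1: loose spice jar with a green cap, 45 mm in diameter, 106 mm tall, about 0.11 kg, origin at the centre of its underside; stands on the mat on the robot's side of where it belongs. In the row its centre is 22.5 mm beyond the white line's middle (mat x = +22.5 mm).
- jar_2: loose spice jar with a green cap, 45 mm in diameter, 106 mm tall, about 0.11 kg, origin at the centre of its underside; stands on the mat on the robot's side of where it belongs. In the row its centre is 22.5 mm beyond the white line's middle (mat x = +22.5 mm).
- jar_3: loose spice jar with a green cap, 45 mm in diameter, 106 mm tall, about 0.11 kg, origin at the centre of its underside; stands on the mat on the robot's side of where it belongs. In the row its centre is 22.5 mm beyond the white line's middle (mat x = +22.5 mm).
- mill: dark wooden pepper mill, 58 mm in diameter, 170 mm tall, loose, origin at the centre of its underside; bystander beyond the mat
- timer: pale blue round kitchen timer with a wooden knob, 69 mm in diameter, 42 mm tall, loose, origin at the centre of its underside; bystander between the stand and the mat
- mug: green and white mug, 87 x 117 x 91 mm with its handle, loose, origin at the centre of its underside; bystander to the right of the mat
Mind the look-alikes: they are no part of the job. What is shaped like the jar_3 but red is not meant.

How it is judged (in metres and radians):
On the way, in this order (a step that is already met when the one before it is completed fails the run):
1. the straightedge is out of its stand (distance between straightedge and stand above 0.12 m), for 0.2 s.
2. the four jars stand in line with their near sides on the white line (x of jar_0 in the frame of mat between 0.0145 and 0.0305 m and angle between each of jar_0, jar_1, jar_2, jar_3's own z axis and vertical below 0.1 rad and z of each of jar_0, jar_1, jar_2, jar_3 in the frame of mat below 0.012 m and x of jar_1 in the frame of mat between 0.0145 and 0.0305 m and x of jar_2 in the frame of mat between 0.0145 and 0.0305 m and x of jar_3 in the frame of mat between 0.0145 and 0.0305 m), for 0.2 s.
3. the straightedge leans in its stand again (x of straightedge in the frame of stand between 0.005 and 0.035 m and y of straightedge in the frame of stand between -0.035 and 0.035 m and z of straightedge in the frame of stand between 0.026 and 0.045 m and angle between straightedge's own z axis and vertical between 0.38 and 0.68 rad and angle between the y axis of straightedge and the y axis of stand, either way round below 0.12 rad), for 0.2 s.
At the end, for the whole second after the job is handed in: Jars upright on the mat (0.1 rad), each centre 22.5 mm beyond the white line's middle within 8 mm; straightedge in the channel: origin within 15 mm in x, 35 mm along it, -8 to +11 mm in z of its seat, lean 0.38 to 0.68 rad, parallel within 0.12 rad; all at rest (all of step 2 and all of step 3 and linear speed of each of straightedge, jar_0, jar_1, jar_2, jar_3 below 0.02 m/s); the robot touches nothing.
It fails at once if a jar is tipped over (angle between any of jar_0, jar_1, jar_2, jar_3's own z axis and vertical above 0.5 rad).
It fails at once if the gripper or arm pushes a jar (contact force between any of the fingers, the arm and jar_0 above 1 N or contact force between any of the fingers, the arm and jar_1 above 1 N or contact force between any of the fingers, the arm and jar_2 above 1 N or contact force between any of the fingers, the arm and jar_3 above 1 N).
It fails at once if the pepper mill is moved more than 20 mm or tipped (distance of mill from where it was at the start of the episode above 0.02 m or angle between mill's own z axis and vertical above 0.3 rad).
It fails at once if the kitchen timer is moved more than 20 mm or tipped (distance of timer from where it was at the start of the episode above 0.02 m or angle between timer's own z axis and vertical above 0.3 rad).
It fails at once if the mug is moved more than 20 mm or tipped (distance of mug from where it was at the start of the episode above 0.02 m or angle between mug's own z axis and vertical above 0.3 rad).
It also fails if it takes over 56 s, if anything falls off the work surface, if the arm or the gripper's body presses on something with over 40 N, if the wrist force passes 120 N, or if a joint passes its speed limit or range.

ROBOT

A 6-joint arm with a two-finger parallel gripper is mounted at the origin on a cart in front of the work surface, level with it; the furniture and walls round the work are solid. World frame = base frame: x ahead of the robot, y to its left, z up, the work surface at z = 0. Lengths are in mm, angles in rad, forces in N, time in s.
With the tool pointing down it reaches from about 300 to 875 mm from the base axis. Payload 6.4 kg.
Tool frame: the origin (TCP) lies midway between the tips of the shut fingers; the grasp point (between the pads) lies 19 mm behind it; x points along the fingers, y is the direction in which the jaws open and shut, and the axes are right-handed (so a half turn about x gives the same grasp; the last joint's range is limited). The gripper opens to 88 mm and grips with 3 to 60 N. Pads are 18 mm wide; open, the fingers measure 123 mm over their backs; the gripper's body (75 mm by 187 mm) begins 45 mm behind the grasp point.
Start: joints at [-1.438, 0.181, 1.607, -0, 1.354, -0.206], TCP at [191.121, -542.323, 238.714] pointing down, gripper open.
Joint ranges: [-2.99, 2.99], [-0.89, 2.07], [0.3, 2.58], [-1.14, 4.28], [0, 2.63], [-3.12, 3.12]. Speed limits (rad/s): [2.57, 2.57, 3.01, 3.14, 3.14, 3.14].

INTERFACE

Orientations are given as a rotation vector (axis times angle).
In Python, from workcell import observe, snapshot, finish_job gives the robot as it stands.
- The arm moves only by the tool jog_arm, never from a script. Its argument "series" is text: rows parted by semicolons, each of 7 numbers parted by spaces: the shift along the tool's x, y, z scaled (see below), then the turn, a rotation vector about the tool's x, y, z scaled (see below), then the closure in counts, from 0 (fully open) to 255 (shut). A call has exactly 5 rows; each row is the pose to reach, as a shift and turn from the pose measured when the call began, along the tool's axes at that moment, turning the shorter way round; what a row does not reach only later rows make up. The controller multiplies each number of a shift by 40 cm and each number of a turn by pi rad. A row lasts 1/8 s, in which the tool goes at most 62.5 mm and 10.7 degrees, less where a joint would pass 70% of its speed; a pose out of reach is approached as far as the arm can. A call with a number of a shift or a turn outside -1 to 1 is refused whole. A call with a gripper value outside its range is refused whole. The fingers move at their own pace and stop on an object; "squeeze" is the grip in N (left out, the last holds). Time passes only in rows, so rows that repeat a pose let the fingers close, or fill a call up. It gives the time, the measured TCP pose, the force and the opening at its end, in the units of the state.
- observe(): the state, without advancing time (a new reading comes with each control period).
- snapshot(name): name is "scene" or "top" or "wrist"; returns a dict with "image" (420x560x3 uint8, red, green, blue), "z_map" (420x560 float32, mm along the optical axis (not along the pixel's ray), 0 where there is no reading), "fx", "fy", "cx", "cy" (pixels), "D" ([k1, k2, p1, p2, k3] as OpenCV has them; the pictures are not rectified), "extrinsics" (4x4, takes a point from world to camera coordinates); the wrist camera has in their place "hand_eye" (4x4, takes a point from camera to tool coordinates, whose origin is the TCP and whose axes are the tool frame's). Camera axes: x right, y up, looking along -z (the intrinsics and any distortion apply to the point x, -y, -z); pixel columns grow to the right and rows downward; lengths in mm; the calibration is good to about 2 mm. A picture is of the moment at which its call begins: read the wrist's pose just before it.
- finish_job(): hands the job in, once; it reports no verdict.
The state is a dict: "t": time; "joints": joint angles; "qd": joint speeds; "joint_torque": joint torques, N m; "ee_pos": TCP position; "eef_rot": TCP orientation; "contact_force": force on the tool from outside, world axes, zero at the start; "moment": the same for the moment, N m; "gripper_width": opening from 0.0 (shut) to 1.0 (fully open).
Only numpy, scipy, OpenCV 4.12 (cv2) and the standard library are available. Lean on these libraries where they do the work, as an engineer would, in place of code of your own. Each camera call takes 0.05 s, during which the arm holds its last target.

## Working session

There is one attempt and no reset: what is moved stays moved. The work goes in short steps, Python scripts to look and compute and a tool call to move; the robot and the scene stay as the last step left them, time stands still between calls to the robot, and variables do not carry over. Pictures are saved under pics/ and viewed, and the job is handed in when it is done.

Besides the shell and the picture viewer there is one more tool, called after ">>>" in YAML: its name, and indented under it one key for each argument. jog_arm: Moves the arm, as the interface text tells. Shifts and turns lie within -1 to 1; 1 stands for 40 cm of shift or pi rad of turn. Its arguments: {"type":"object","properties":{"series":{"type":"string"},"squeeze":{"type":"number"}},"required":["series"]}

```bash
ls; mkdir -p pics; python3 - <<'E'
from workcell import observe,snapshot
import cv2,numpy as np
print(observe())
for n in("scene","top","wrist"):
    s=snapshot(n); cv2.imwrite(f"pics/{n}0.png",s["image"][:,:,::-1]); np.savez(f"{n}0.npz",**s)
    print(n,{k:np.round(s[k],4).tolist() for k in s if k not in("image","z_map")})
E
```

```text
pics
{'t': 0.0, 'joints': array([-1.43827525e+00,  1.81507341e-01,  1.60798108e+00,  2.64967180e-05,
        1.35382030e+00, -2.06308191e-01]), 'qd': array([ 0.0009578 ,  0.00058038,  0.00062758, -0.00018475,  0.00146358,
       -0.00023439]), 'joint_torque': array([-3.35458444e-04, -4.33866477e+01, -3.41846931e+01,  7.02034263e-02,
        3.86042800e-02, -1.18574653e-04]), 'ee_pos': array([ 191.06879795, -541.76582118,  237.84210956]), 'eef_rot': array([ 2.03838616,  0.35042503, -2.03820181]), 'contact_force': array([-0.19385158, -0.30889803,  0.22823683]), 'moment': array([-0.00313994, -0.00156292,  0.03634821]), 'gripper_width': 1.0016549157014143}
scene {'fx': 517.2412, 'fy': 517.2412, 'cx': 287.8875, 'cy': 218.7593, 'D': [-0.112, 0.0, 0.0, 0.0, 0.0], 'extrinsics': [[0.5064, -0.8619, 0.0257, -347.0308], [0.4794, 0.3062, 0.8224, -272.0754], [-0.7168, -0.4041, 0.5683, -1134.1693], [0.0, 0.0, 0.0, 1.0]]}
top {'fx': 380.9969, 'fy': 380.9969, 'cx': 277.8016, 'cy': 213.0891, 'D': [-0.1011, 0.0, 0.0, 0.0, 0.0], 'extrinsics': [[0.011, -0.9997, 0.0198, -116.1093], [0.9955, 0.0128, 0.0941, -505.6683], [-0.0943, 0.0187, 0.9954, -1105.1789], [0.0, 0.0, 0.0, 1.0]]}
wrist {'fx': 345.9122, 'fy': 345.9122, 'cx': 280.6435, 'cy': 213.0892, 'D': [-0.0454, 0.0, 0.0, 0.0, 0.0], 'hand_eye': [[-0.0002, 0.2689, -0.9632, -145.7639], [1.0, -0.0001, -0.0002, -0.5073], [-0.0002, -0.9632, -0.2689, -69.4689], [0.0, 0.0, 0.0, 1.0]]}
```

View pics/scene0.png

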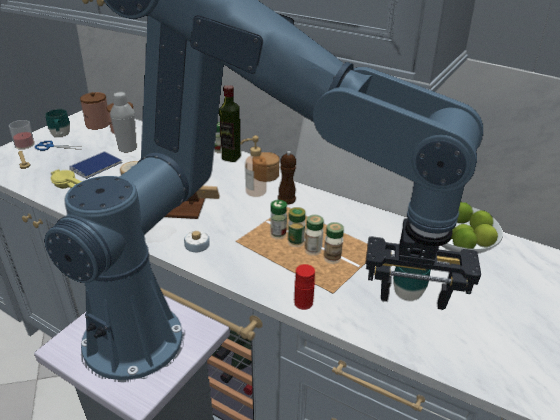

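View pics/top0.png

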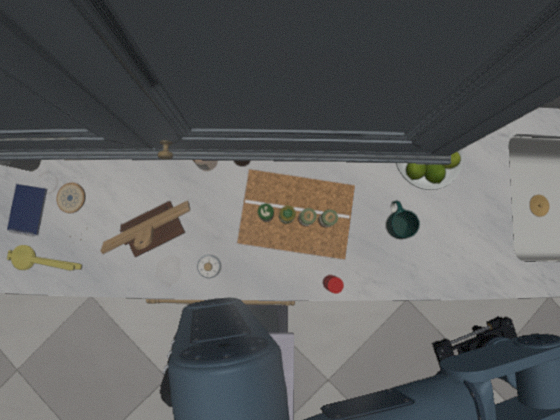

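View pics/wrist0.png

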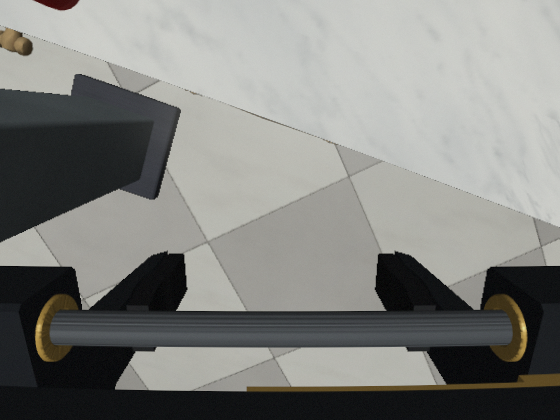

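The top view shows the straightedge and stand at about (145,228), the timer at (208,266) and the mat at (297,214). The jar caps are at (266,212), (287,214), (307,216) and (329,218), the red look-alike is at (334,284) and the mug at (402,222). The mill is mostly hidden at (241,160). Next I'll measure from depth.

```bash
cat > h.py <<'E'
import numpy as np,cv2
from scipy.spatial.transform import Rotation as R
def load(f): return dict(np.load(f))
def cloud(s,T=None):
    K=np.array([[s["fx"],0,s["cx"]],[0,s["fy"],s["cy"]],[0,0,1]],float)
    H,W=s["z_map"].shape
    u,v=np.meshgrid(np.arange(W),np.arange(H))
    p=cv2.undistortPointsIter(np.stack([u,v],-1).reshape(-1,1,2).astype(float),K,s["D"].astype(float),None,None,(3,50,1e-9)).reshape(H,W,2)
    z=s["z_map"].astype(float)
    P=np.stack([p[...,0]*z,-p[...,1]*z,-z],-1)
    E=np.linalg.inv(s["extrinsics"]) if T is None else T@s["hand_eye"]
    return P@E[:3,:3].T+E[:3,3]
def ray(s,uv,h,T=None):
    K=np.array([[s["fx"],0,s["cx"]],[0,s["fy"],s["cy"]],[0,0,1]],float)
    p=cv2.undistortPointsIter(np.array(uv,float).reshape(-1,1,2),K,s["D"].astype(float),None,None,(3,50,1e-9)).reshape(-1,2)
    d=np.c_[p[:,0],-p[:,1],-np.ones(len(p))]
    E=np.linalg.inv(s["extrinsics"]) if T is None else T@s["hand_eye"]
    d=d@E[:3,:3].T; o=E[:3,3]
    return o+d*((h-o[2])/d[:,2])[:,None]
E
python3 - <<'E'
from h import *
s=load("top0.npz");P=cloud(s);im=s["image"].astype(int)
hsv=cv2.cvtColor(s["image"],cv2.COLOR_RGB2HSV)
np.set_printoptions(precision=1,suppress=True)
# mat: white line & corners
mask=((hsv[...,0]>8)&(hsv[...,0]<22)&(hsv[...,1]>80)).astype(np.uint8)
c,_=cv2.findContours(cv2.morphologyEx(mask,cv2.MORPH_CLOSE,np.ones((9,9))),cv2.RETR_EXTERNAL,cv2.CHAIN_APPROX_NONE)
for k in c:
    if cv2.contourArea(k)>300:
        r=cv2.minAreaRect(k);b=cv2.boxPoints(r);print(cv2.contourArea(k),r,'\n',b,'\n',ray(s,b,3))
for u,v in[(266,212),(287,214),(307,216),(329,218),(208,266),(402,222),(334,284),(145,225),(241,160),(120,235),(170,213)]:
    print(u,v,P[v-1:v+2,u-1:u+2].reshape(-1,3).mean(0))
cv2.imwrite("pics/crop1.png",cv2.resize(s["image"][140:300,80:280,::-1],None,fx=4,fy=4,interpolation=cv2.INTER_CUBIC)[:600])
cv2.imwrite("pics/crop2.png",cv2.resize(s["image"][150:290,220:420,::-1],None,fx=4,fy=4,interpolation=cv2.INTER_CUBIC)[:600])
s=load("scene0.npz")
cv2.imwrite("pics/crop3.png",cv2.resize(s["image"][130:270,130:330,::-1],None,fx=4,fy=4,interpolation=cv2.INTER_CUBIC)[:600])
E
```

```text
2068.5 ((146.50001525878906, 231.5), (33.541015625, 97.93977355957031), 63.43495178222656) 
 [[ 95.2 238.4]
 [182.8 194.6]
 [197.8 224.6]
 [110.2 268.4]] 
 [[424.4 446.    3. ]
 [561.9 179.3   3. ]
 [471.1 130.5   3. ]
 [334.5 394.7   3. ]]
7754.0 ((296.3379821777344, 213.86940002441406), (107.94974517822266, 74.12370300292969), 8.61564826965332) 
 [[237.4 242.4]
 [248.5 169.1]
 [355.3 185.3]
 [344.2 258.6]] 
 [[ 419.1    9.7    3. ]
 [ 643.   -19.4    3. ]
 [ 597.9 -347.6    3. ]
 [ 373.9 -312.     3. ]]
266 212 [501.8 -76.1 107.6]
287 214 [ 496.9 -133.8  108.2]
307 216 [ 492.2 -189.   107.1]
329 218 [ 478.  -232.1  224.4]
208 266 [349.2  90.4  40.6]
402 222 [ 486.2 -491.     6.7]
334 284 [ 306.9 -264.1  105.7]
145 225 [463.6 269.1  71.7]
241 160 [591.3 -23.1 339.7]
120 235 [434.4 347.3  55.6]
170 213 [499.1 198.7  69.6]
```

View pics/crop1.png

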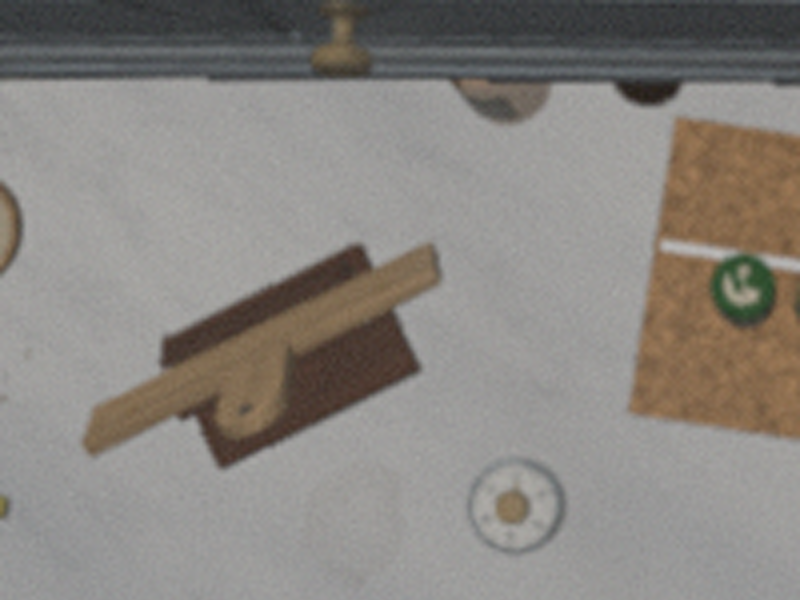

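View pics/crop2.png

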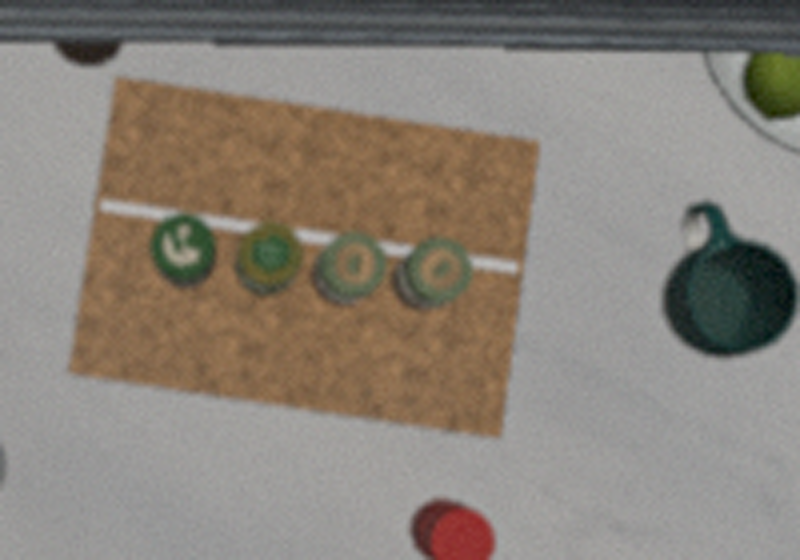

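View pics/crop3.png

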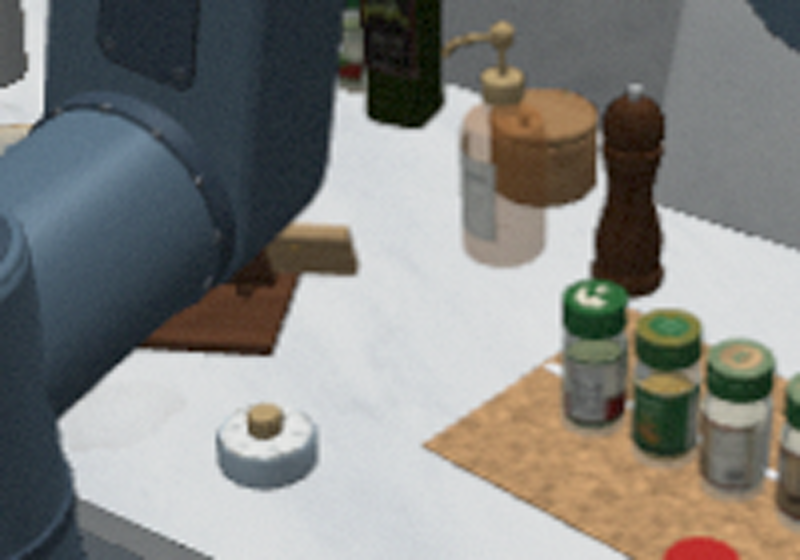

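```bash
python3 - <<'E'
from h import *
np.set_printoptions(precision=1,suppress=True)
s=load("top0.npz");P=cloud(s)
f1=lambda L:(np.array(L,float)+.5)/4-.5+[80,140]
f2=lambda L:(np.array(L,float)+.5)/4-.5+[220,150]
st=ray(s,f1([(362,244),(163,342),(222,467),(419,371)]),12);print("stand",st,(st[0]+st[2])/2,(st[1]+st[3])/2)
L=ray(s,f2([(100,206),(518,267)]),3);print("line",L,L.mean(0),np.linalg.norm(L[0]-L[1]))
d=L[0]-L[1];a=np.arctan2(-d[0],d[1]);print("a",a)
m=ray(s,f2([(116,77),(539,142),(501,437),(69,373)]),3);print("mat",m)
O=L.mean(0)
caps=ray(s,f2([(184,247),(269,257),(352,265),(437,268)]),109)
mx=np.array([np.cos(a),np.sin(a),0]);my=np.array([-np.sin(a),np.cos(a),0])
for c in list(caps)+list(m):print(c,"mat",(c-O)@mx,(c-O)@my)
# depth: straightedge points
reg=np.zeros(P.shape[:2],bool);reg[195:260,98:195]=1
Q=P[reg&(P[...,2]>25)&(P[...,2]<250)]
print(len(Q),Q.min(0),Q.max(0))
hsv=cv2.cvtColor(s["image"],cv2.COLOR_RGB2HSV)
wood=reg&(hsv[...,2]>95)&(hsv[...,1]>60)&(P[...,2]>25)
Q=P[wood];print(len(Q))
for lo in range(20,160,10):
    q=Q[(Q[:,2]>lo)&(Q[:,2]<lo+10)]
    if len(q)>3:print(lo,len(q),q.mean(0),q.min(0),q.max(0))
# blade ends
e=ray(s,f1([(434,243),(95,410),(90,455),(440,282)]),60);print(e)
E
```

```text
stand [[541.9 215.1  12. ]
 [465.6 364.9  12. ]
 [372.6 315.5  12. ]
 [446.7 168.5  12. ]] [457.2 265.3  12. ] [456.2 266.7  12. ]
line [[ 544.2   -9.5    3. ]
 [ 501.8 -327.8    3. ]] [ 523.  -168.6    3. ] 321.0239614410062
a -0.13242166428988153
mat [[ 643.8  -19.7    3. ]
 [ 598.4 -344.8    3. ]
 [ 373.1 -314.2    3. ]
 [ 417.7   11.4    3. ]]
[503.4 -75.  109. ] mat -31.870328163275918 90.19762434363662
[ 497.2 -133.4  109. ] mat -30.24706365145429 31.48255919894885
[ 492.4 -190.6  109. ] mat -27.452709135319484 -25.78698156533104
[ 491.1 -249.3  109. ] mat -21.022131588132293 -84.19498072915786
[643.8 -19.7   3. ] mat 100.0574537876126 163.54790020631
[ 598.4 -344.8    3. ] mat 97.98333070359553 -164.69909151191757
[ 373.1 -314.2    3. ] mat -129.43708347363452 -164.1291383271315
[417.7  11.4   3. ] mat -128.14147983079354 164.5237342056366
1740 [379.1 139.8  31.2] [537.9 404.3 170.8]
1225
30 18 [493.9 249.9  36.4] [449.9 195.4  31.2] [520.2 336.1  39.9]
40 105 [478.3 272.4  45.3] [413.4 158.7  40.3] [534.6 397.5  49.8]
50 125 [470.6 275.1  55.3] [407.4 155.   50.1] [533.6 399.5  59.8]
60 130 [465.3 272.4  64.9] [398.7 150.6  60. ] [529.4 396.4  69.9]
70 153 [456.1 274.1  75.4] [390.4 145.5  70.1] [519.3 391.6  80. ]
80 383 [451.1 263.5  84.6] [384.7 143.3  80. ] [515.7 388.7  90. ]
90 37 [449.6 266.6  93.7] [396.1 151.1  90. ] [508.9 375.5  99.7]
100 30 [444.3 263.2 105. ] [430.8 240.1 100. ] [456.6 284.8 109.8]
110 29 [440.2 257.9 114.9] [427.8 237.1 110.7] [450.5 282.6 119.5]
120 28 [433.6 257.3 125.1] [422.1 235.6 120.1] [444.7 277.6 130. ]
130 29 [428.7 254.1 134.7] [416.5 234.2 130.4] [438.7 274.  139.9]
140 30 [423.5 250.  145. ] [411.1 229.8 140. ] [435.8 272.  149.2]
150 46 [416.2 243.2 155.1] [395.5 226.3 150.1] [430.1 270.2 159.2]
[[537.2 149.8  60. ]
 [412.9 394.3  60. ]
 [380.4 396.6  60. ]
 [509.  144.5  60. ]]
```

```bash
cat >> h.py <<'E'
np.set_printoptions(precision=3,suppress=True)
def frame(yaw,lean,sgn):
    # straightedge axes -> tool rotation. lean: top toward robot
    xh=np.array([np.cos(yaw),np.sin(yaw),0]);y=np.array([-np.sin(yaw),np.cos(yaw),0]);Z=np.array([0,0,1.])
    x=np.cos(lean)*xh+np.sin(lean)*Z; z=-np.sin(lean)*xh+np.cos(lean)*Z
    tx=-z; ty=sgn*x; tz=np.cross(tx,ty)
    return np.c_[tx,ty,tz], np.c_[x,y,z]
def cur():
    from workcell import observe
    o=observe(); return o,np.array(o["ee_pos"]),R.from_rotvec(o["eef_rot"]).as_matrix()
def rel(p,Rt):
    o,p0,R0=cur()
    d=R0.T@(np.array(p)-p0); w=R.from_matrix(R0.T@Rt).as_rotvec()
    print("shift %.4f %.4f %.4f turn %.4f %.4f %.4f"%(*(d/400),*(w/np.pi)),"| mm %.1f deg %.1f rows>= %.1f"%(np.linalg.norm(d),np.degrees(np.linalg.norm(w)),max(np.linalg.norm(d)/62.5,np.degrees(np.linalg.norm(w))/10.7)))
YS=0.47; SLOT=np.array([474.5,275.1,34.])
G=118; TS=G-19
E
python3 - <<'E'
from h import *
o,p,R0=cur();print(p);print(R0)
for sg in(1,-1):
    Rt,S=frame(YS,np.pi/6,sg)
    q=SLOT+S[:,2]*(TS+110); print(sg,q); rel(q,Rt)
E
```

```text
[ 191.051 -541.907  238.035]
[[-0.     0.332 -0.943]
 [ 0.001 -0.943 -0.332]
 [-1.    -0.001 -0.   ]]
1 [381.331 227.773 214.999]
shift 0.0600 -1.6566 -1.0882 turn -0.5281 0.1411 0.1243 | mm 793.2 deg 100.9 rows>= 12.7
-1 [381.331 227.773 214.999]
shift 0.0600 -1.6566 -1.0882 turn 0.4469 0.1200 -0.1362 | mm 793.2 deg 86.8 rows>= 12.7
```

```bash
python3 - <<'E'
from h import *
o,p,R0=cur()
Rt,S=frame(YS,np.pi/6,1)
w=R.from_matrix(R0.T@Rt).as_rotvec()
Rm=R0@R.from_rotvec(w*.45).as_matrix()
rel((370,-300,270),Rm)
E
```

```text
shift -0.0792 -0.4218 -0.6230 turn -0.2377 0.0635 0.0559 | mm 302.6 deg 45.4 rows>= 4.8
```

>>> jog_arm:
  series: "-0.08 -0.42 -0.62 -0.24 0.06 0.06 0; -0.08 -0.42 -0.62 -0.24 0.06 0.06 0; -0.08 -0.42 -0.62 -0.24 0.06 0.06 0; -0.08 -0.42 -0.62 -0.24 0.06 0.06 0; -0.08 -0.42 -0.62 -0.24 0.06 0.06 0"
  squeeze: 40

```text
t: 0.78
ee_pos: [369.6, -299.2, 270.3]
eef_rot: [1.688, 0.786, -1.31]
contact_force: [0.4, -0.6, -0.2]
gripper_width: 1.0
```

```bash
python3 - <<'E'
from h import *
o,p,R0=cur();print(o["t"],p,o["joints"])
Rt,S=frame(YS,np.pi/6,1)
w=R.from_matrix(R0.T@Rt).as_rotvec()
rel((400,0,275),R0@R.from_rotvec(w*.6).as_matrix())
E
```

```text
0.775 [ 369.599 -299.156  270.297] [-1.083 -0.225  1.962  0.232  1.274 -0.666]
shift -0.0035 -0.2701 -0.7016 turn -0.1716 0.0492 0.0410 | mm 300.7 deg 33.0 rows>= 4.8
```

>>> jog_arm:
  series: "0 -0.27 -0.70 -0.17 0.05 0.04 0; 0 -0.27 -0.70 -0.17 0.05 0.04 0; 0 -0.27 -0.70 -0.17 0.05 0.04 0; 0 -0.27 -0.70 -0.17 0.05 0.04 0; 0 -0.27 -0.70 -0.17 0.05 0.04 0"

```text
t: 1.4
ee_pos: [399.7, 0.9, 273.6]
eef_rot: [1.389, 0.998, -0.794]
contact_force: [0.8, -0.6, -0.9]
gripper_width: 1.0
```

```bash
python3 - <<'E'
from h import *
o,p,R0=cur();print(o["t"],p,o["joints"])
Rt,S=frame(YS,np.pi/6,1)
rel(SLOT+S[:,2]*(TS+110),Rt)
E
```

```text
1.4 [399.741   0.934 273.649] [-0.56  -0.633  2.251  0.33   1.241 -0.705]
shift 0.1775 -0.0691 -0.5558 turn -0.1165 0.0322 0.0273 | mm 235.0 deg 22.3 rows>= 3.8
```

>>> jog_arm:
  series: "0.18 -0.07 -0.56 -0.12 0.03 0.03 0; 0.18 -0.07 -0.56 -0.12 0.03 0.03 0; 0.18 -0.07 -0.56 -0.12 0.03 0.03 0; 0.18 -0.07 -0.56 -0.12 0.03 0.03 0; 0.18 -0.07 -0.56 -0.12 0.03 0.03 0"

```text
t: 2.02
ee_pos: [377.2, 234.9, 212.0]
eef_rot: [1.135, 1.094, -0.437]
contact_force: [0.2, 0.0, 0.2]
gripper_width: 1.001
```

```bash
python3 - <<'E'
from h import *
o,p,R0=cur();print(o["t"],p,o["joints"])
T=np.eye(4);T[:3,:3]=R0;T[:3,3]=p
s=snapshot=__import__("workcell").snapshot("wrist")
cv2.imwrite("pics/w1.png",s["image"][:,:,::-1]);np.savez("w1.npz",T=T,**s)
Rt,S=frame(YS,np.pi/6,1)
rel(SLOT+S[:,2]*(TS+110),Rt);rel(SLOT+S[:,2]*(TS),Rt)
E
```

```text
2.025 [377.152 234.887 212.023] [ 0.184 -0.503  2.336  0.198  0.81  -0.409]
shift -0.0045 0.0028 0.0134 turn 0.0061 0.0009 -0.0012 | mm 5.8 deg 1.1 rows>= 0.1
shift 0.2705 0.0018 0.0126 turn 0.0061 0.0009 -0.0012 | mm 108.3 deg 1.1 rows>= 1.7
```

View pics/w1.png

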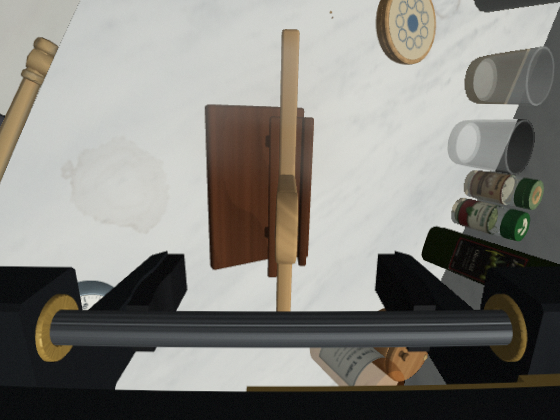

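The wrist view looks down along the lean. The blade edge runs from (290,30) to (287,310), with the grip top at about (287,220), and the straightedge is nearly centred between the fingers. I'll check the offset from depth.

```bash
python3 - <<'E'
from h import *
s=load("w1.npz");T=s["T"];P=cloud(s,T)
hsv=cv2.cvtColor(s["image"],cv2.COLOR_RGB2HSV)
Rt,S=frame(YS,np.pi/6,1)
L=(P-SLOT)@S   # straightedge frame
tool=(P-T[:3,3])@T[:3,:3]
m=(s["z_map"]>0)&(L[...,2]>40)&(L[...,2]<160)&(abs(L[...,0])<25)&(abs(L[...,1])<170)
for r in range(30,300,20):
    row=np.where(m[r,250:330])[0]+250
    if len(row):print(r,row.min(),row.max(),"seL",L[r,row.min()+1],"R",L[r,row.max()-1],"tool y",tool[r,row.min()+1,1],tool[r,row.max()-1,1])
q=L[m];b=q[(q[:,2]>50)&(q[:,2]<68)];print("blade y",q[:,1].min(),q[:,1].max(),"grip top z",q[:,2].max(),np.percentile(b[:,2],[5,50,95]))
g=q[q[:,2]>90];print("grip",g.min(0),g.max(0))
E
```

```text
30 282 298 seL [ -2.383 143.854  56.57 ] R [  8.533 143.947  57.337] tool y 2.1227660514409137 13.040279472700503
50 281 298 seL [ -2.823 129.202  56.451] R [  9.012 129.323  57.382] tool y 1.3570442499512987 13.193586782784031
70 281 297 seL [ -2.472 114.26   56.168] R [  8.767 114.554  55.942] tool y 1.374573407527417 12.616617552191315
90 280 297 seL [-2.926 98.936 55.758] R [ 9.242 99.161 56.576] tool y 0.5796858775689316 12.75189859471636
110 280 296 seL [-2.571 83.195 56.413] R [ 8.889 83.434 57.729] tool y 0.5867153871869478 12.05325257979273
130 269 295 seL [-11.577  66.627  48.921] R [ 8.614 67.363 56.932] tool y -8.807073890116783 11.418137147854436
150 269 295 seL [-11.345  49.611  48.218] R [ 9.118 50.915 57.506] tool y -8.955006159854845 11.559045798496076
170 269 294 seL [-11.09   32.138  48.205] R [ 8.832 33.882 56.961] tool y -9.088410086721515 10.893226602863153
190 269 296 seL [-10.793  14.475  49.773] R [  8.004  29.54  120.2  ] tool y -9.178471559426317 10.15042600279306
210 268 297 seL [-11.466  -4.324  48.564] R [  7.788  22.215 145.631] tool y -10.272719523140777 9.845079557362956
230 268 297 seL [-11.181 -23.066  49.733] R [  7.967  10.777 150.383] tool y -10.400530393891865 9.783897806973119
250 268 296 seL [-10.946 -43.165  48.743] R [  7.809  -2.457 150.191] tool y -10.614688717349486 9.331223750427231
270 268 291 seL [-10.687 -63.789  48.417] R [  9.051 -59.554  56.621] tool y -10.815209319920184 9.035046097486166
290 276 290 seL [ -2.644 -80.812  56.021] R [  8.711 -80.052  56.996] tool y -3.130348783162274 8.241195032123736
blade y -103.32944436872603 145.38007990658676 grip top z 153.2879108125708 [54.303 56.962 58.322]
grip [ -5.108 -16.806  91.053] [  9.533  30.316 153.288]
```

```bash
cat >> h.py <<'E'
RtS,SS=frame(YS,np.pi/6,1)
O0=SLOT+SS@np.array([2.5,5,-3])
E
python3 - <<'E'
from h import *
rel(O0+SS[:,2]*TS,RtS)
E
```

```text
shift 0.2780 0.0082 0.0002 turn 0.0061 0.0009 -0.0012 | mm 111.3 deg 1.1 rows>= 1.8
```

>>> jog_arm:
  series: "0 0.008 0 0.006 0.001 -0.001 0; 0.08 0.008 0 0.006 0.001 -0.001 0; 0.16 0.008 0 0.006 0.001 -0.001 0; 0.24 0.008 0 0.006 0.001 -0.001 0; 0.278 0.008 0 0.006 0.001 -0.001 0"

```text
t: 2.7
ee_pos: [433.3, 255.9, 117.4]
eef_rot: [1.157, 1.09, -0.458]
contact_force: [-0.3, 0.9, -0.3]
gripper_width: 0.999
```

```bash
python3 - <<'E'
from h import *
import workcell
o,p,R0=cur();print(o["t"],p,o["joints"],o["contact_force"])
s=workcell.snapshot("wrist")
cv2.imwrite("pics/w2.png",s["image"][:,:,::-1])
rel(O0+SS[:,2]*TS,RtS)
E
```

```text
2.7 [433.344 255.892 117.409] [ 0.219 -0.11   2.283  0.269  0.473 -0.453] [-0.286  0.853 -0.341]
shift -0.0045 0.0017 -0.0086 turn -0.0020 0.0009 0.0005 | mm 3.9 deg 0.4 rows>= 0.1
```

View pics/w2.png

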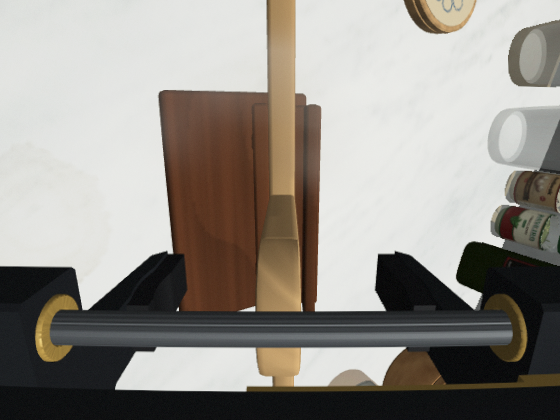

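The grip is centred between the fingers at about (281,300), so I'll close the gripper.

>>> jog_arm:
  series: "0 0 0 0 0 0 130; 0 0 0 0 0 0 200; 0 0 0 0 0 0 255; 0 0 0 0 0 0 255; 0 0 0 0 0 0 255"
  squeeze: 50

```text
t: 3.38
ee_pos: [433.2, 256.0, 116.8]
eef_rot: [1.157, 1.09, -0.458]
contact_force: [0.1, 0.1, 0.5]
gripper_width: 0.455
```

```bash
python3 - <<'E'
from h import *
o,p,R0=cur();print(o["t"],p,o["joints"],o["contact_force"],o["gripper_width"])
print(repr(p),repr(o["eef_rot"]))
rel(p-R0[:,0]*150,R0)
E
```

```text
3.375 [433.19  256.015 116.83 ] [ 0.22  -0.109  2.283  0.269  0.472 -0.453] [0.104 0.088 0.541] 0.4552649930724654
array([433.19 , 256.015, 116.83 ]) array([ 1.157,  1.09 , -0.458])
shift -0.3750 0.0000 -0.0000 turn 0.0000 0.0000 0.0000 | mm 150.0 deg 0.0 rows>= 2.4
```

Still closing.

>>> jog_arm:
  series: "0 0 0 0 0 0 255; 0 0 0 0 0 0 255; 0 0 0 0 0 0 255; 0 0 0 0 0 0 255; 0 0 0 0 0 0 255"
  squeeze: 50

```text
t: 4.0
ee_pos: [433.9, 256.2, 117.4]
eef_rot: [1.158, 1.089, -0.457]
contact_force: [2.7, 3.3, 0.5]
gripper_width: 0.159
```

```bash
python3 - <<'E'
from h import *
o,p,R0=cur();print(o["t"],p,o["joints"],o["contact_force"],o["gripper_width"])
print(o["ee_pos"].tolist(),o["eef_rot"].tolist())
E
```

```text
4.0 [433.94  256.173 117.438] [ 0.22  -0.109  2.282  0.269  0.472 -0.453] [2.707 3.293 0.538] 0.15865532402276242
[433.93993711981466, 256.17279054605456, 117.43805021510595] [1.1577345001389463, 1.0889239067275527, -0.45676030143347934]
```

>>> jog_arm:
  series: "-0.03 0 0 0 0 0 255; -0.11 0 0 0 0 0 255; -0.23 0 0 0 0 0 255; -0.35 0 0 0 0 0 255; -0.375 0 0 0 0 0 255"

```text
t: 4.62
ee_pos: [366.7, 222.4, 249.5]
eef_rot: [1.159, 1.085, -0.454]
contact_force: [0.4, 0.5, -1.7]
gripper_width: 0.158
```

```bash
python3 - <<'E'
from h import *
import workcell
o,p,R0=cur();print(o["t"],p,o["joints"],o["contact_force"],o["gripper_width"])
T=np.eye(4);T[:3,:3]=R0;T[:3,3]=p
s=workcell.snapshot("wrist");s1=workcell.snapshot("top")
cv2.imwrite("pics/w3.png",s["image"][:,:,::-1]);np.savez("w3.npz",T=T,**s)
cv2.imwrite("pics/t3.png",s1["image"][:,:,::-1]);np.savez("t3.npz",T=T,**s1)
P=cloud(s,T);tool=(P-p)@R0
m=(s["z_map"]>0)&(tool[...,0]>-70)&(tool[...,0]<130)&(abs(tool[...,1])<25)
for r in range(10,300,20):
    row=np.where(m[r,240:330])[0]+240
    if len(row)>4:print(r,row.min(),row.max(),tool[r,row.min()+1],tool[r,(row.min()+row.max())//2],tool[r,row.max()-1])
E
```

```text
4.625 [366.655 222.381 249.541] [ 0.147 -0.615  2.318  0.194  0.94  -0.391] [ 0.37   0.531 -1.742] 0.1582078755592803
10 266 294 [  36.963   -6.187 -119.111] [  35.99     0.019 -118.84 ] [  38.014    6.254 -119.398]
30 266 294 [  37.765   -6.289 -110.422] [  35.926    0.017 -110.005] [  38.173    6.329 -110.514]
50 266 294 [  36.887   -6.334 -101.181] [  36.936    0.013 -101.185] [  36.842    6.359 -101.174]
70 267 294 [ 36.461  -5.905 -91.889] [ 36.538   0.012 -91.895] [ 38.37    6.486 -92.127]
90 267 294 [ 38.235  -6.045 -82.587] [ 38.376   0.006 -82.595] [ 37.592   6.541 -82.543]
110 267 293 [ 37.3    -6.095 -72.817] [ 37.294   0.007 -72.815] [ 38.743   6.153 -72.846]
130 267 293 [ 37.35   -6.183 -62.864] [ 37.608   0.004 -62.854] [ 37.623   6.2   -62.857]
150 268 293 [ 37.644  -5.761 -52.614] [ 36.676   0.003 -52.703] [ 37.243   6.274 -52.654]
170 268 293 [ 38.206  -5.868 -42.002] [ 36.652   0.001 -42.234] [ 38.537   6.406 -41.956]
190 268 293 [ 37.867  -5.949 -31.199] [ 37.181  -0.003 -31.343] [ 38.234   6.492 -31.126]
210 266 294 [  8.13   -5.917 -28.01 ] [  7.332   0.063 -28.227] [  8.395   6.05  -27.943]
230 263 297 [-19.72   -6.    -27.579] [-22.064   0.13  -28.36 ] [-19.806   6.244 -27.612]
250 260 300 [-37.723  -6.173 -26.535] [-38.484   0.166 -26.841] [-38.845   6.438 -26.986]
270 240 329 [-19.772 -15.333 -10.901] [-46.039   1.435 -23.132] [-21.222  18.924 -11.584]
290 240 329 [-33.944 -13.811  -9.678] [-51.986   1.394 -19.352] [-36.346  16.972 -10.97 ]
```

View pics/w3.png

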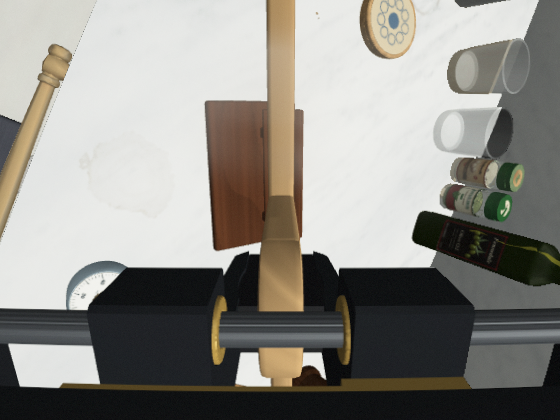

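View pics/t3.png

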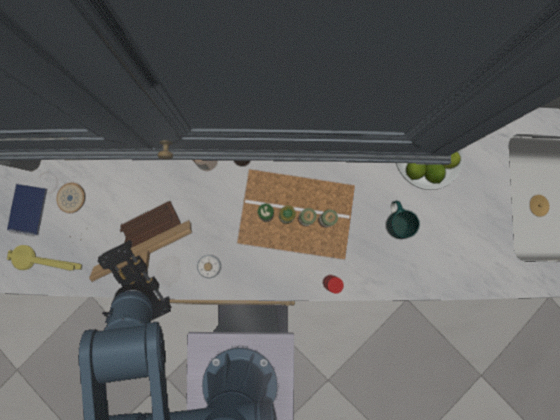

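```bash
cat >> h.py <<'E'
A=-0.136; MO=np.array([523.0,-168.7,0.])
MX=np.array([np.cos(A),np.sin(A),0]);MY=np.array([-np.sin(A),np.cos(A),0])
RtM,SM=frame(A,np.pi/6,1)
OFF=np.array([97.3,0,-3.])
def mat_tcp(mx,my,z):  # SE origin at mat coords -> TCP
    return MO+MX*mx+MY*my+np.array([0,0,z])-RtM@OFF
E
python3 - <<'E'
from h import *
o,p,R0=cur()
w=R.from_matrix(R0.T@RtM).as_rotvec()
print(mat_tcp(-95,3,140),mat_tcp(-95,3,10.5),mat_tcp(-6,3,10.5))
rel((405,20,240),R0@R.from_rotvec(w*.55).as_matrix())
E
```

```text
[ 380.676 -149.224  224.264] [ 380.676 -149.224   94.764] [ 468.855 -161.29    94.764]
shift -0.0544 -0.1305 0.4956 turn 0.0908 -0.0525 -0.0003 | mm 206.2 deg 18.9 rows>= 3.3
```

>>> jog_arm:
  series: "-0.01 -0.03 0.12 0.022 -0.013 0 255; -0.027 -0.065 0.25 0.045 -0.026 0 255; -0.04 -0.1 0.37 0.07 -0.04 0 255; -0.054 -0.13 0.495 0.091 -0.053 0 255; -0.054 -0.13 0.495 0.091 -0.053 0 255"

```text
t: 5.35
ee_pos: [404.9, 17.2, 237.4]
eef_rot: [1.348, 0.897, -0.722]
contact_force: [-0.6, 0.0, -1.8]
gripper_width: 0.152
```

```bash
python3 - <<'E'
from h import *
o,p,R0=cur();print(o["t"],p,o["joints"],o["contact_force"])
rel(mat_tcp(-95,3,140),RtM)
E
```

```text
5.35 [404.881  17.222 237.398] [-0.498 -0.693  2.377  0.343  1.048 -0.732] [-0.626  0.017 -1.84 ]
shift -0.0276 -0.1128 0.4055 turn 0.0715 -0.0417 0.0009 | mm 168.7 deg 14.9 rows>= 2.7
```

>>> jog_arm:
  series: "-0.007 -0.028 0.1 0.018 -0.01 0 255; -0.014 -0.056 0.2 0.036 -0.021 0 255; -0.021 -0.085 0.3 0.054 -0.031 0.001 255; -0.028 -0.113 0.405 0.072 -0.042 0.001 255; -0.028 -0.113 0.405 0.072 -0.042 0.001 255"

```text
t: 5.98
ee_pos: [379.9, -149.6, 222.3]
eef_rot: [1.485, 0.726, -0.924]
contact_force: [-0.1, -0.5, -2.6]
gripper_width: 0.155
```

```bash
python3 - <<'E'
from h import *
o,p,R0=cur();print(o["t"],p,o["joints"],o["contact_force"])
rel(mat_tcp(-95,3,40),RtM)
rel(mat_tcp(-95,3,10.5),RtM)
E
```

```text
5.975 [ 379.897 -149.555  222.306] [-0.987 -0.633  2.38   0.439  1.077 -0.994] [-0.13  -0.51  -2.648]
shift 0.2135 -0.1203 -0.0003 turn -0.0018 -0.0002 0.0010 | mm 98.0 deg 0.4 rows>= 1.6
shift 0.2775 -0.1570 -0.0000 turn -0.0018 -0.0002 0.0010 | mm 127.5 deg 0.4 rows>= 2.0
```

>>> jog_arm:
  series: "0.05 -0.03 0 0 0 0 255; 0.11 -0.06 0 -0.001 0 0.001 255; 0.17 -0.095 0 -0.001 0 0.001 255; 0.22 -0.125 0 -0.002 0 0.001 255; 0.265 -0.15 0 -0.002 0 0.001 255"

```text
t: 6.6
ee_pos: [380.4, -146.3, 98.4]
eef_rot: [1.48, 0.732, -0.916]
contact_force: [0.0, -0.2, -1.9]
gripper_width: 0.153
```

```bash
python3 - <<'E'
from h import *
import workcell
o,p,R0=cur();print(o["t"],p,o["joints"],o["contact_force"])
T=np.eye(4);T[:3,:3]=R0;T[:3,3]=p
rel(mat_tcp(-95,3,10.5),RtM)
s=workcell.snapshot("wrist");s1=workcell.snapshot("top");s2=workcell.snapshot("scene")
for n,x in(("w4",s),("t4",s1),("s4",s2)):
    cv2.imwrite(f"pics/{n}.png",x["image"][:,:,::-1]);np.savez(n+".npz",T=T,**x)
E
```

```text
6.6 [ 380.412 -146.281   98.353] [-0.981 -0.346  2.507  0.609  0.717 -1.262] [ 0.027 -0.192 -1.878]
shift 0.0086 -0.0031 0.0072 turn 0.0008 -0.0016 0.0007 | mm 4.6 deg 0.3 rows>= 0.1
```

View pics/w4.png

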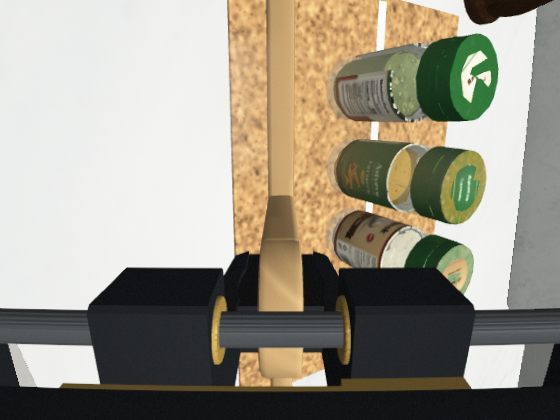

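View pics/t4.png

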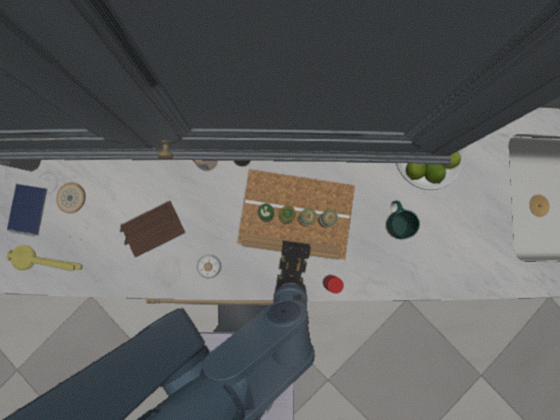

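View pics/s4.png

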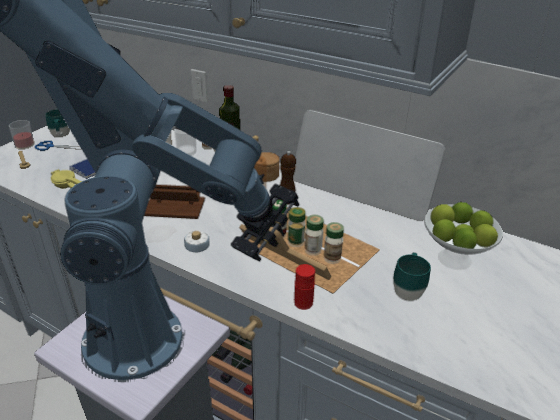

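The blade is just above the mat and parallel to the white line, which shows at (383,5) and (373,130) in the wrist view. All the jars are upright. I'll cross-check the line from this view.

```bash
python3 - <<'E'
from h import *
s=load("w4.npz");T=s["T"];im=s["image"].astype(int)
for r in(2,10,20,28,128,134):
    row=im[r,355:400];w=np.where(row.min(1)>190)[0]+355
    w=w[abs(w-np.median(w))<8]
    q=ray(s,[(w.mean(),r)],3,T)[0];print(r,w.min(),w.max(),q,"mat x,y",(q-MO)@MX,(q-MO)@MY)
# blade far-lower edge cannot be seen; blade top
P=cloud(s,T);tool=(P-T[:3,3])@T[:3,:3]
for r in(20,80,140,180):
    print(tool[r,280],P[r,280])
# jar left sides at mat (bases)
hsv=cv2.cvtColor(s["image"],cv2.COLOR_RGB2HSV)
# end of blade / mat z check
print("mat z",P[60:200:20,250,2])
E
```

```text
2 379 386 [547.786  -8.247   3.   ] mat x,y 2.802433268414834 162.33216127974347
10 379 385 [546.948 -14.03    3.   ] mat x,y 2.756931769279106 156.48865223042642
20 378 385 [546.04  -21.316   3.   ] mat x,y 2.844408475143549 149.14661882728606
28 377 384 [544.649 -27.191   3.   ] mat x,y 2.263074431680188 143.13737741564688
128 371 378 [ 534.307 -105.017    3.   ] mat x,y 2.5682499144951105 64.62777175454003
134 371 377 [ 533.511 -109.97     3.   ] mat x,y 2.450935708443712 59.613192982846215
[  37.799   -0.264 -115.167] [413.945 -34.441  65.8  ]
[ 36.008  -0.262 -87.397] [409.424 -61.86   67.268]
[ 36.287  -0.266 -58.069] [405.717 -90.952  66.933]
[ 36.379  -0.269 -37.127] [ 403.017 -111.72    66.787]
mat z [2.231 2.648 2.73  2.401 1.882 2.862 2.686]
```

```bash
python3 - <<'E'
from h import *
for x in (-95,-86,-77,-68,-62): rel(mat_tcp(x,3,10.5),RtM)
E
```

```text
shift 0.0096 -0.0026 0.0073 turn 0.0003 -0.0020 0.0011 | mm 4.9 deg 0.4 rows>= 0.1
shift 0.0208 0.0169 0.0074 turn 0.0003 -0.0020 0.0011 | mm 11.1 deg 0.4 rows>= 0.2
shift 0.0319 0.0364 0.0075 turn 0.0003 -0.0020 0.0011 | mm 19.6 deg 0.4 rows>= 0.3
shift 0.0431 0.0560 0.0076 turn 0.0003 -0.0020 0.0011 | mm 28.4 deg 0.4 rows>= 0.5
shift 0.0506 0.0690 0.0076 turn 0.0003 -0.0020 0.0011 | mm 34.3 deg 0.4 rows>= 0.5
```

>>> jog_arm:
  series: "0.01 -0.003 0.007 0 -0.002 0.001 255; 0.021 0.017 0.007 0 -0.002 0.001 255; 0.032 0.036 0.0075 0 -0.002 0.001 255; 0.043 0.056 0.0075 0 -0.002 0.001 255; 0.051 0.069 0.0075 0 -0.002 0.001 255"

```text
t: 7.38
ee_pos: [414.3, -153.8, 94.8]
eef_rot: [1.479, 0.726, -0.919]
contact_force: [-0.5, 0.1, -1.9]
gripper_width: 0.153
```

```bash
python3 - <<'E'
from h import *
o,p,R0=cur();print(o["t"],p,o["joints"],o["contact_force"])
q=p+R0@OFF-MO;print("SE mat",q@MX,q@MY,q[2])
for x in (-58,-52,-46,-40,-34): rel(mat_tcp(x,3,10.5),RtM)
E
```

```text
7.375 [ 414.303 -153.817   94.824] [-0.887 -0.215  2.428  0.624  0.624 -1.21 ] [-0.457  0.149 -1.885]
SE mat -61.07801510512027 3.014310511930402 10.55019910176955
shift 0.0040 0.0066 0.0000 turn 0.0004 -0.0000 0.0000 | mm 3.1 deg 0.1 rows>= 0.0
shift 0.0115 0.0195 0.0000 turn 0.0004 -0.0000 0.0000 | mm 9.1 deg 0.1 rows>= 0.1
shift 0.0190 0.0325 0.0001 turn 0.0004 -0.0000 0.0000 | mm 15.1 deg 0.1 rows>= 0.2
shift 0.0264 0.0455 0.0001 turn 0.0004 -0.0000 0.0000 | mm 21.1 deg 0.1 rows>= 0.3
shift 0.0339 0.0585 0.0001 turn 0.0004 -0.0000 0.0000 | mm 27.1 deg 0.1 rows>= 0.4
```

>>> jog_arm:
  series: "0.005 0.009 0 0 0 0 255; 0.012 0.021 0 0 0 0 255; 0.019 0.033 0 0 0 0 255; 0.0265 0.046 0 0 0 0 255; 0.034 0.0585 0 0 0 0 255"

```text
t: 8.0
ee_pos: [441.3, -157.3, 94.5]
eef_rot: [1.479, 0.726, -0.919]
contact_force: [-4.2, 0.5, -1.5]
gripper_width: 0.157
```

```bash
python3 - <<'E'
from h import *
o,p,R0=cur();print(o["t"],p,o["joints"],o["contact_force"])
q=p+R0@OFF-MO;print("SE mat",q@MX,q@MY,q[2])
for x in (-28,-23,-18,-14,-11,-8,-6): rel(mat_tcp(x,3,10.5),RtM)
import workcell
s=workcell.snapshot("scene");cv2.imwrite("pics/s5.png",cv2.resize(s["image"][150:300,200:400,::-1],None,fx=4,fy=4))
E
```

```text
8.0 [ 441.304 -157.344   94.523] [-0.823 -0.134  2.365  0.617  0.58  -1.155] [-4.243  0.519 -1.52 ]
SE mat -33.88541363224084 3.20800510596111 10.228454527416986
shift 0.0068 0.0129 0.0005 turn 0.0004 -0.0001 0.0002 | mm 5.8 deg 0.1 rows>= 0.1
shift 0.0130 0.0238 0.0005 turn 0.0004 -0.0001 0.0002 | mm 10.8 deg 0.1 rows>= 0.2
shift 0.0192 0.0346 0.0005 turn 0.0004 -0.0001 0.0002 | mm 15.8 deg 0.1 rows>= 0.3
shift 0.0242 0.0433 0.0005 turn 0.0004 -0.0001 0.0002 | mm 19.8 deg 0.1 rows>= 0.3
shift 0.0280 0.0497 0.0005 turn 0.0004 -0.0001 0.0002 | mm 22.8 deg 0.1 rows>= 0.4
shift 0.0317 0.0562 0.0005 turn 0.0004 -0.0001 0.0002 | mm 25.8 deg 0.1 rows>= 0.4
shift 0.0342 0.0606 0.0005 turn 0.0004 -0.0001 0.0002 | mm 27.8 deg 0.1 rows>= 0.4
```

View pics/s5.png

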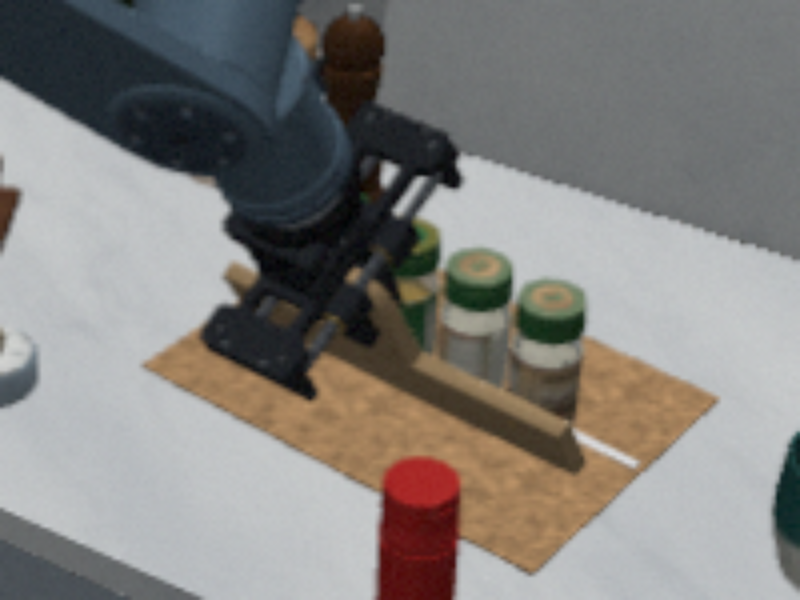

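The jars are upright and moving along with the blade. I'll continue the push a little slower.

>>> jog_arm:
  series: "0.007 0.013 0.0005 0 0 0 255; 0.013 0.024 0.0005 0 0 0 255; 0.019 0.0345 0.0005 0 0 0 255; 0.024 0.043 0.0005 0 0 0 255; 0.028 0.05 0.0005 0 0 0 255"

```text
t: 8.68
ee_pos: [464.8, -161.0, 95.1]
eef_rot: [1.479, 0.725, -0.919]
contact_force: [-2.4, -0.1, -2.9]
gripper_width: 0.157
```

```bash
python3 - <<'E'
from h import *
import workcell
o,p,R0=cur();print(o["t"],p,o["joints"],o["contact_force"])
q=p+R0@OFF-MO;print("SE mat",q@MX,q@MY,q[2])
T=np.eye(4);T[:3,:3]=R0;T[:3,3]=p
for x in (-9,-7,-5): rel(mat_tcp(x,3,10.5),RtM)
for n,k in(("w6","wrist"),("t6","top")):
    s=workcell.snapshot(k);np.savez(n+".npz",T=T,**s);im=s["image"][:,:,::-1]
    cv2.imwrite(f"pics/{n}.png",im if k=="wrist" else cv2.resize(im[150:290,220:420],None,fx=4,fy=4,interpolation=cv2.INTER_CUBIC))
E
```

```text
8.675 [ 464.803 -161.022   95.114] [-0.777 -0.072  2.311  0.605  0.553 -1.106] [-2.359 -0.142 -2.945]
SE mat -10.045819830726687 2.713087690395332 10.852432088935217
shift 0.0021 0.0018 -0.0007 turn 0.0004 0.0000 -0.0000 | mm 1.1 deg 0.1 rows>= 0.0
shift 0.0046 0.0062 -0.0007 turn 0.0004 0.0000 -0.0000 | mm 3.1 deg 0.1 rows>= 0.0
shift 0.0071 0.0105 -0.0007 turn 0.0004 0.0000 -0.0000 | mm 5.1 deg 0.1 rows>= 0.1
```

View pics/w6.png

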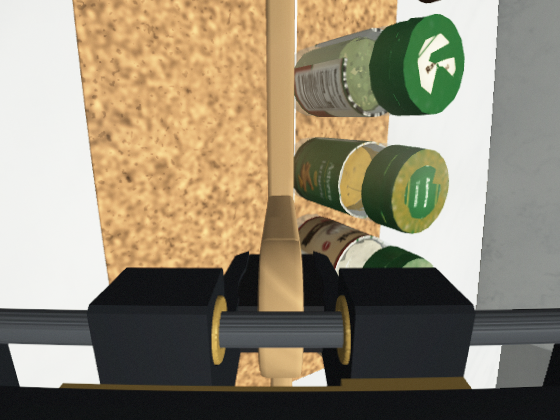

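View pics/t6.png

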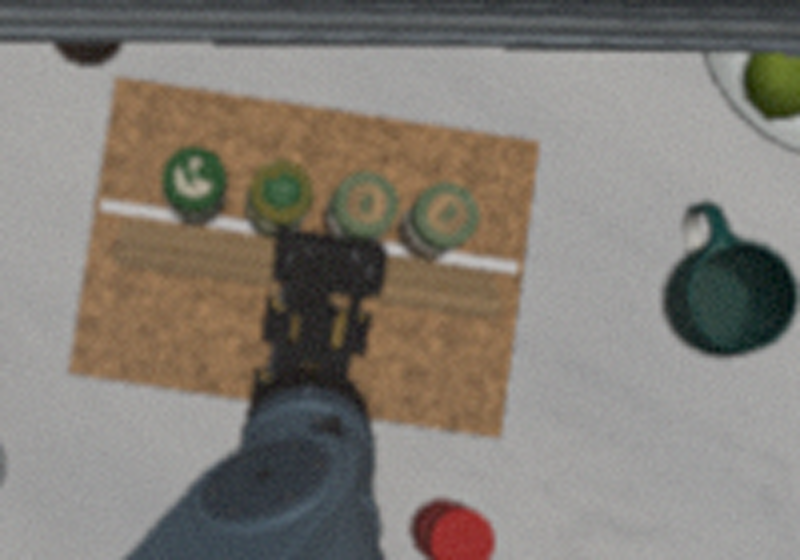

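All four jars stand upright in a row just past the white line. I'll measure the cap centres.

```bash
cat >> h.py <<'E'
def caps(s,seeds):
    P=cloud(s)
    for u,v in seeds:
        r0,c0=int(v)-12,int(u)-12
        sub=P[r0:r0+25,c0:c0+25].reshape(-1,3)
        q=sub[(sub[:,2]>100)&(sub[:,2]<118)]
        uv=np.argwhere((P[r0:r0+25,c0:c0+25,2]>98)&(P[r0:r0+25,c0:c0+25,2]<120))[:,::-1]+[c0,r0]
        (cx,cy),rad=cv2.minEnclosingCircle(uv.astype(np.float32))
        a=ray(s,[(u,v)],109)[0]-MO; b=ray(s,[(cx,cy)],109)[0]-MO
        print("hand: x %.1f y %.1f"%(a@MX,a@MY)," circle: x %.1f y %.1f r %.1f"%(b@MX,b@MY,rad),"n",len(q),"mean x %.1f ztop %.1f"%(((q.mean(0)-MO)@MX),np.median(q[:,2])))
E
python3 - <<'E'
from h import *
s=load("t6.npz")
f2=lambda L:(np.array(L,float)+.5)/4-.5+[220,150]
caps(s,f2([(194,178),(281,188),(363,203),(445,212)]))
print("before");caps(load("top0.npz"),f2([(184,247),(269,257),(352,265),(437,268)]))
L=ray(s,f2([(100,206),(518,267),(240,226),(400,250)]),3)-MO;print(L@MX)
E
```

```text
hand: x 16.1 y 90.5  circle: x 14.2 y 91.4 r 8.2 n 209 mean x 14.8 ztop 107.7
hand: x 18.2 y 30.1  circle: x 14.3 y 30.4 r 8.1 n 207 mean x 14.8 ztop 107.7
hand: x 16.3 y -27.4  circle: x 14.9 y -27.9 r 8.3 n 210 mean x 15.0 ztop 107.8
hand: x 18.6 y -84.5  circle: x 18.9 y -77.2 r 11.1 n 215 mean x 16.0 ztop 108.1
before
hand: x -32.2 y 90.1  circle: x -32.9 y 91.8 r 8.2 n 210 mean x -32.6 ztop 107.8
hand: x -30.3 y 31.4  circle: x -29.2 y 31.7 r 8.2 n 207 mean x -29.1 ztop 107.8
hand: x -27.3 y -25.8  circle: x -28.7 y -18.7 r 10.4 n 212 mean x -27.4 ztop 107.7
hand: x -20.7 y -84.2  circle: x -23.0 y -85.4 r 8.2 n 210 mean x -22.7 ztop 108.2
[-0.549  0.6    0.122  0.073]
```

```bash
python3 - <<'E'
from h import *
for x in (-9,-7,-5.5,-4): rel(mat_tcp(x,3,10.8),RtM)
E
```

```text
shift 0.0016 0.0016 -0.0010 turn 0.0004 0.0001 -0.0002 | mm 1.0 deg 0.1 rows>= 0.0
shift 0.0041 0.0059 -0.0010 turn 0.0004 0.0001 -0.0002 | mm 2.9 deg 0.1 rows>= 0.0
shift 0.0060 0.0092 -0.0010 turn 0.0004 0.0001 -0.0002 | mm 4.4 deg 0.1 rows>= 0.1
shift 0.0079 0.0124 -0.0010 turn 0.0004 0.0001 -0.0002 | mm 5.9 deg 0.1 rows>= 0.1
```

>>> jog_arm:
  series: "0.002 0.003 -0.001 0 0 0 255; 0.0035 0.0055 -0.001 0 0 0 255; 0.005 0.008 -0.001 0 0 0 255; 0.0065 0.0105 -0.001 0 0 0 255; 0.008 0.0125 -0.001 0 0 0 255"

```text
t: 9.4
ee_pos: [471.0, -161.7, 95.1]
eef_rot: [1.479, 0.725, -0.918]
contact_force: [-4.3, 0.9, 1.2]
gripper_width: 0.157
```

```bash
python3 - <<'E'
from h import *
import workcell
o,p,R0=cur();print(o["t"],p,o["contact_force"])
q=p+R0@OFF-MO;print("SE mat",q@MX,q@MY,q[2])
T=np.eye(4);T[:3,:3]=R0;T[:3,3]=p
for n,k in(("w7","wrist"),("t7","top")):
    s=workcell.snapshot(k);np.savez(n+".npz",T=T,**s);im=s["image"][:,:,::-1]
    cv2.imwrite(f"pics/{n}.png",im if k=="wrist" else cv2.resize(im[150:290,220:420],None,fx=4,fy=4,interpolation=cv2.INTER_CUBIC))
f2=lambda L:(np.array(L,float)+.5)/4-.5+[220,150]
caps(s,f2([(194,172),(281,182),(363,196),(446,206)]))
E
```

```text
9.4 [ 471.021 -161.653   95.148] [-4.337  0.898  1.179]
SE mat -3.7455086509850997 2.900070554842781 10.916722662932756
hand: x 20.2 y 91.1  circle: x 20.4 y 91.1 r 8.2 n 207 mean x 20.9 ztop 107.9
hand: x 22.3 y 30.7  circle: x 20.0 y 30.7 r 8.1 n 208 mean x 20.5 ztop 107.3
hand: x 21.2 y -26.7  circle: x 20.6 y -28.5 r 8.2 n 211 mean x 21.1 ztop 107.8
hand: x 22.9 y -84.7  circle: x 21.5 y -78.3 r 10.3 n 211 mean x 22.0 ztop 107.8
```

View pics/t7.png

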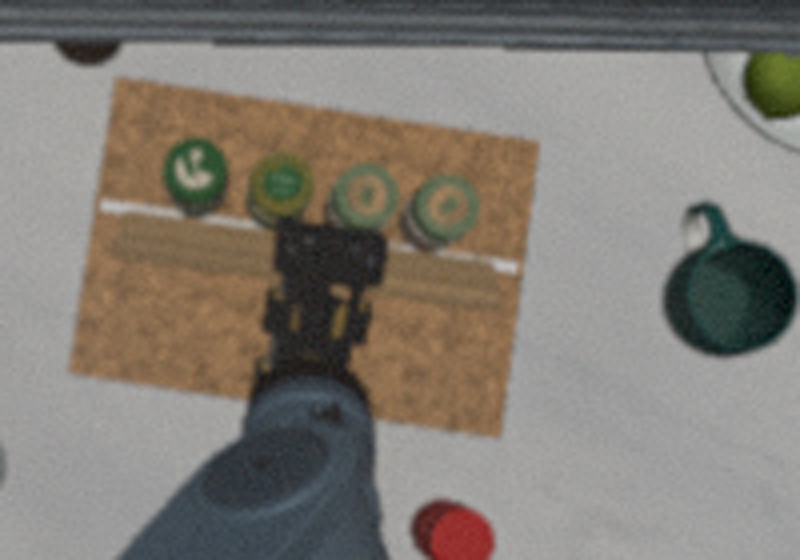

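The row is at about x = 21 to 22 from the top camera and 22 to 25 from the arm pose. That's well inside 14.5 to 30.5, so I'll back off.

```bash
python3 - <<'E'
from h import *
rel(mat_tcp(-15,3,12),RtM);rel(mat_tcp(-40,3,16),RtM);rel(mat_tcp(-65,3,25),RtM);rel(mat_tcp(-85,3,45),RtM);rel(mat_tcp(-92,3,80),RtM)
E
```

```text
shift -0.0165 -0.0229 -0.0002 turn 0.0004 0.0001 -0.0003 | mm 11.3 deg 0.1 rows>= 0.2
shift -0.0564 -0.0720 -0.0002 turn 0.0004 0.0001 -0.0003 | mm 36.6 deg 0.1 rows>= 0.6
shift -0.1072 -0.1149 -0.0003 turn 0.0004 0.0001 -0.0003 | mm 62.8 deg 0.1 rows>= 1.0
shift -0.1755 -0.1331 -0.0003 turn 0.0004 0.0001 -0.0003 | mm 88.1 deg 0.1 rows>= 1.4
shift -0.2600 -0.1044 -0.0002 turn 0.0004 0.0001 -0.0003 | mm 112.1 deg 0.1 rows>= 1.8
```

>>> jog_arm:
  series: "-0.016 -0.023 0 0 0 0 255; -0.056 -0.072 0 0 0 0 255; -0.107 -0.115 0 0 0 0 255; -0.175 -0.133 0 0 0 0 255; -0.26 -0.105 0 0 0 0 255"

```text
t: 10.12
ee_pos: [381.7, -148.7, 163.3]
eef_rot: [1.481, 0.726, -0.92]
contact_force: [1.6, -0.8, -1.3]
gripper_width: 0.155
```

```bash
python3 - <<'E'
from h import *
import workcell
o,p,R0=cur();print(o["t"],p,o["joints"],o["contact_force"])
T=np.eye(4);T[:3,:3]=R0;T[:3,3]=p
for n,k in(("w8","wrist"),("s8","scene"),("t8","top")):
    s=workcell.snapshot(k);np.savez(n+".npz",T=T,**s);im=s["image"][:,:,::-1]
    cv2.imwrite(f"pics/{n}.png",im if k!="top" else cv2.resize(im[150:290,220:420],None,fx=4,fy=4,interpolation=cv2.INTER_CUBIC))
f2=lambda L:(np.array(L,float)+.5)/4-.5+[220,150]
caps(s,f2([(194,172),(281,182),(363,196),(446,206)]))
rel(mat_tcp(-95,3,145),RtM)
E
```

```text
10.125 [ 381.684 -148.658  163.295] [-0.979 -0.524  2.451  0.492  0.911 -1.088] [ 1.56  -0.78  -1.336]
hand: x 20.2 y 91.1  circle: x 20.4 y 91.1 r 8.2 n 208 mean x 20.9 ztop 107.7
hand: x 22.3 y 30.7  circle: x 20.0 y 30.7 r 8.1 n 206 mean x 20.5 ztop 107.5
hand: x 21.2 y -26.7  circle: x 20.4 y -28.6 r 8.2 n 209 mean x 21.3 ztop 107.6
hand: x 22.9 y -84.7  circle: x 21.5 y -78.3 r 10.3 n 213 mean x 22.0 ztop 107.8
shift -0.1407 0.0718 -0.0029 turn 0.0009 0.0017 -0.0017 | mm 63.2 deg 0.5 rows>= 1.0
```

View pics/w8.png

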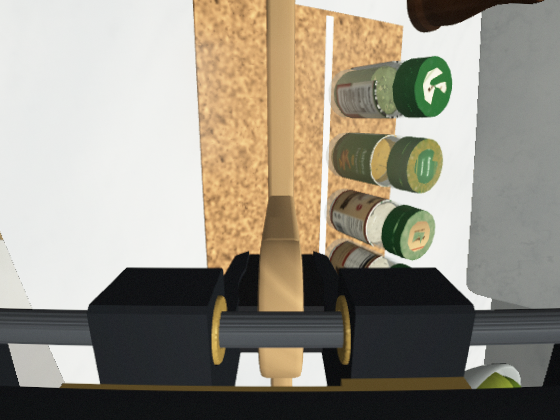

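View pics/t8.png

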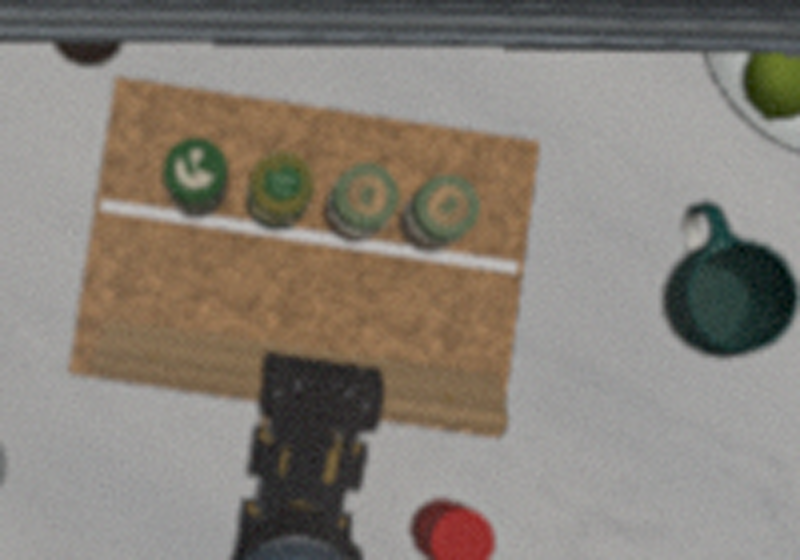

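View pics/s8.png

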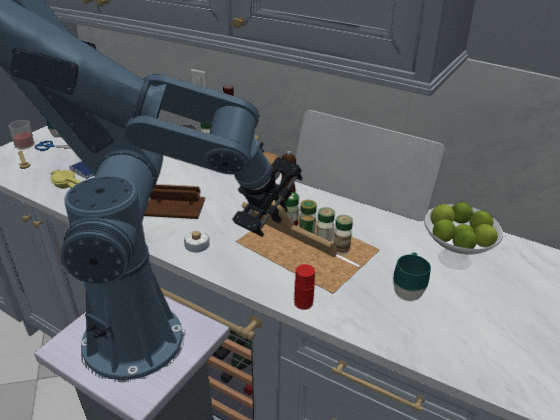

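The jars stand upright with their near sides on the line. In the wrist view the line runs from (329,20) to (323,250) and the jar bases begin at about x=330. The move didn't disturb the mill, timer or mug, so I'll take the straightedge back.

>>> jog_arm:
  series: "-0.05 0.025 -0.001 0 0 0 255; -0.1 0.05 -0.002 0 0.001 -0.001 255; -0.14 0.072 -0.003 0 0.001 -0.001 255; -0.14 0.072 -0.003 0.001 0.002 -0.002 255; -0.14 0.072 -0.003 0.001 0.002 -0.002 255"

```text
t: 10.9
ee_pos: [380.6, -148.7, 227.3]
eef_rot: [1.482, 0.729, -0.92]
contact_force: [0.1, -0.3, -1.9]
gripper_width: 0.152
```

```bash
cat >> h.py <<'E'
HP=np.array([433.94,256.17,117.44]);HR=R.from_rotvec([1.15773,1.08892,-0.45676]).as_matrix()
E
python3 - <<'E'
from h import *
o,p,R0=cur();print(o["t"],p)
w=R.from_matrix(R0.T@HR).as_rotvec()
rel((405,20,240),R0@R.from_rotvec(w*.45).as_matrix())
E
```

```text
10.9 [ 380.585 -148.659  227.252]
shift -0.0247 0.0183 -0.4261 turn -0.0745 0.0425 0.0003 | mm 170.9 deg 15.4 rows>= 2.7
```

>>> jog_arm:
  series: "-0.006 0.004 -0.1 -0.018 0.01 0 255; -0.012 0.009 -0.21 -0.037 0.021 0 255; -0.018 0.014 -0.32 -0.056 0.032 0 255; -0.025 0.018 -0.426 -0.075 0.0425 0 255; -0.025 0.018 -0.426 -0.075 0.0425 0 255"

```text
t: 11.52
ee_pos: [404.2, 23.1, 238.4]
eef_rot: [1.339, 0.91, -0.708]
contact_force: [0.4, 0.4, -0.6]
gripper_width: 0.156
```

```bash
python3 - <<'E'
from h import *
o,p,R0=cur();print(o["t"],p)
rel(HP-HR[:,0]*150,HR)
E
```

```text
11.525 [404.206  23.128 238.438]
shift -0.0286 -0.0089 -0.5070 turn -0.0890 0.0501 0.0013 | mm 203.1 deg 18.4 rows>= 3.3
```

>>> jog_arm:
  series: "-0.007 -0.002 -0.13 -0.022 0.012 0 255; -0.014 -0.004 -0.25 -0.044 0.025 0 255; -0.021 -0.007 -0.38 -0.067 0.038 0.001 255; -0.029 -0.009 -0.507 -0.089 0.05 0.001 255; -0.029 -0.009 -0.507 -0.089 0.05 0.001 255"

```text
t: 12.15
ee_pos: [364.9, 225.0, 245.9]
eef_rot: [1.153, 1.096, -0.454]
contact_force: [0.2, -0.3, -2.5]
gripper_width: 0.157
```

```bash
python3 - <<'E'
from h import *
import workcell
o,p,R0=cur();print(o["t"],p)
T=np.eye(4);T[:3,:3]=R0;T[:3,3]=p
s=workcell.snapshot("wrist");np.savez("w9.npz",T=T,**s);cv2.imwrite("pics/w9.png",s["image"][:,:,::-1])
P=cloud(s,T);tool=(P-p)@R0
for r in range(30,200,40):print(tool[r,280])
for k in(60,30,10,0):rel(HP-HR[:,0]*k+HR[:,1]*2,HR)
E
```

```text
12.15 [364.94  224.952 245.933]
[  36.268    0.022 -110.077]
[ 36.453   0.018 -91.88 ]
[ 37.428   0.012 -72.813]
[ 36.994   0.008 -52.669]
[ 37.926   0.    -31.183]
shift 0.2228 0.0092 0.0033 turn 0.0008 -0.0006 0.0013 | mm 89.2 deg 0.3 rows>= 1.4
shift 0.2978 0.0095 0.0034 turn 0.0008 -0.0006 0.0013 | mm 119.2 deg 0.3 rows>= 1.9
shift 0.3478 0.0097 0.0035 turn 0.0008 -0.0006 0.0013 | mm 139.2 deg 0.3 rows>= 2.2
shift 0.3728 0.0098 0.0036 turn 0.0008 -0.0006 0.0013 | mm 149.2 deg 0.3 rows>= 2.4
```

View pics/w9.png

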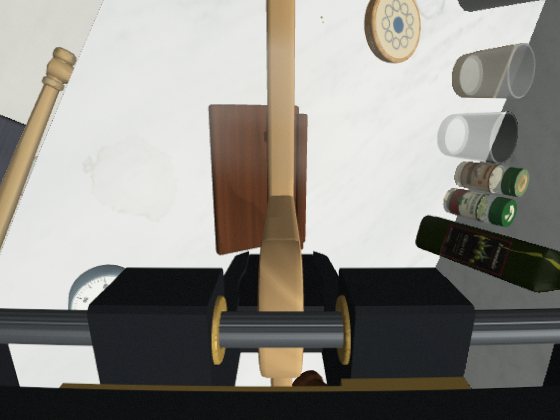

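The blade hasn't slipped in the hand, so I'll lower it along the lean in steps.

>>> jog_arm:
  series: "0.06 0.009 0.003 0 0 0.001 255; 0.13 0.009 0.003 0.001 0 0.001 255; 0.19 0.0095 0.003 0.001 -0.001 0.001 255; 0.225 0.0095 0.0035 0.001 -0.001 0.001 255; 0.225 0.0095 0.0035 0.001 -0.001 0.001 255"

```text
t: 12.82
ee_pos: [409.2, 241.2, 167.7]
eef_rot: [1.159, 1.089, -0.465]
contact_force: [0.4, 0.3, -1.6]
gripper_width: 0.149
```

```bash
python3 - <<'E'
from h import *
import workcell
o,p,R0=cur();print(o["t"],p,o["contact_force"])
for k in(60,40,20,8,1):rel(HP-HR[:,0]*k+HR[:,1]*2,HR)
E
```

```text
12.825 [409.213 241.226 167.671] [ 0.418  0.302 -1.569]
shift -0.0053 0.0044 -0.0058 turn -0.0016 0.0009 0.0016 | mm 3.6 deg 0.4 rows>= 0.1
shift 0.0447 0.0046 -0.0059 turn -0.0016 0.0009 0.0016 | mm 18.1 deg 0.4 rows>= 0.3
shift 0.0947 0.0049 -0.0061 turn -0.0016 0.0009 0.0016 | mm 38.0 deg 0.4 rows>= 0.6
shift 0.1247 0.0050 -0.0061 turn -0.0016 0.0009 0.0016 | mm 50.0 deg 0.4 rows>= 0.8
shift 0.1422 0.0051 -0.0062 turn -0.0016 0.0009 0.0016 | mm 57.0 deg 0.4 rows>= 0.9
```

>>> jog_arm:
  series: "0 0.0045 -0.006 -0.0015 0.001 0.0015 255; 0.02 0.0045 -0.006 -0.0015 0.001 0.0015 255; 0.045 0.005 -0.006 -0.0015 0.001 0.0015 255; 0.065 0.005 -0.006 -0.0015 0.001 0.0015 255; 0.08 0.005 -0.006 -0.0015 0.001 0.0015 255"

```text
t: 13.45
ee_pos: [423.9, 251.4, 140.1]
eef_rot: [1.158, 1.09, -0.457]
contact_force: [0.2, -0.3, -2.6]
gripper_width: 0.156
```

```bash
python3 - <<'E'
from h import *
import workcell
o,p,R0=cur();print(o["t"],p,o["contact_force"])
for k in(26,20,14,8,3,1):rel(HP-HR[:,0]*k+HR[:,1]*1.5,HR)
E
```

```text
13.45 [423.927 251.365 140.139] [ 0.181 -0.33  -2.584]
shift -0.0020 -0.0006 0.0004 turn -0.0001 -0.0003 0.0003 | mm 0.9 deg 0.1 rows>= 0.0
shift 0.0130 -0.0006 0.0005 turn -0.0001 -0.0003 0.0003 | mm 5.2 deg 0.1 rows>= 0.1
shift 0.0280 -0.0006 0.0005 turn -0.0001 -0.0003 0.0003 | mm 11.2 deg 0.1 rows>= 0.2
shift 0.0430 -0.0006 0.0005 turn -0.0001 -0.0003 0.0003 | mm 17.2 deg 0.1 rows>= 0.3
shift 0.0555 -0.0006 0.0005 turn -0.0001 -0.0003 0.0003 | mm 22.2 deg 0.1 rows>= 0.4
shift 0.0605 -0.0006 0.0005 turn -0.0001 -0.0003 0.0003 | mm 24.2 deg 0.1 rows>= 0.4
```

No contact so far. I'll go on down to 1 mm above the seat.

>>> jog_arm:
  series: "0.013 -0.0005 0.0005 0 0 0 255; 0.027 -0.0005 0.0005 0 0 0 255; 0.041 -0.0005 0.0005 0 0 0 255; 0.053 -0.0005 0.0005 0 0 0 255; 0.06 -0.0005 0.0005 0 0 0 255"

```text
t: 14.08
ee_pos: [434.6, 256.5, 118.9]
eef_rot: [1.158, 1.09, -0.457]
contact_force: [-0.2, 0.6, -2.3]
gripper_width: 0.158
```

```bash
python3 - <<'E'
from h import *
import workcell
o,p,R0=cur();print(o["t"],p,o["contact_force"])
rel(HP,HR)
s=workcell.snapshot("wrist");cv2.imwrite("pics/w10.png",s["image"][:,:,::-1])
E
```

```text
14.075 [434.639 256.547 118.946] [-0.189  0.602 -2.35 ]
shift 0.0023 -0.0036 0.0001 turn -0.0000 -0.0003 0.0004 | mm 1.7 deg 0.1 rows>= 0.0
```

View pics/w10.png

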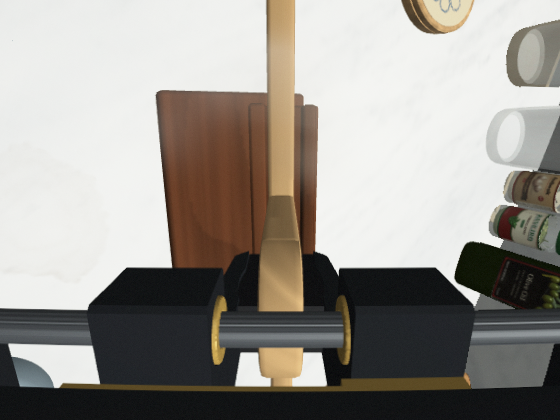

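The blade sits between the channel walls. I'll go to the home pose and open the gripper slowly.

>>> jog_arm:
  series: "0.002 -0.0035 0 0 0 0 255; 0.002 -0.0035 0 0 0 0 255; 0.002 -0.0035 0 0 0 0 200; 0.002 -0.0035 0 0 0 0 180; 0.002 -0.0035 0 0 0 0 150"

```text
t: 14.75
ee_pos: [434.0, 256.2, 117.6]
eef_rot: [1.158, 1.09, -0.457]
contact_force: [-0.4, -0.4, 0.1]
gripper_width: 0.388
```

>>> jog_arm:
  series: "0 0 0 0 0 0 100; 0 0 0 0 0 0 50; 0 0 0 0 0 0 0; 0 0 0 0 0 0 0; 0 0 0 0 0 0 0"

```text
t: 15.38
ee_pos: [434.0, 256.2, 117.6]
eef_rot: [1.158, 1.09, -0.457]
contact_force: [-0.4, -0.6, -0.5]
gripper_width: 0.951
```

>>> jog_arm:
  series: "0 0 0 0 0 0 0; 0 0 0 0 0 0 0; 0 0 0 0 0 0 0; 0 0 0 0 0 0 0; 0 0 0 0 0 0 0"

```text
t: 16.0
ee_pos: [434.0, 256.2, 117.6]
eef_rot: [1.158, 1.09, -0.457]
contact_force: [-0.6, 0.0, 0.3]
gripper_width: 1.002
```

```bash
python3 - <<'E'
from h import *
import workcell
o,p,R0=cur();print(o["t"],p,o["contact_force"],o["gripper_width"])
s=workcell.snapshot("wrist");cv2.imwrite("pics/w11.png",s["image"][:,:,::-1])
rel(p-R0[:,0]*140,R0)
E
```

```text
16.0 [434.005 256.212 117.595] [-0.572  0.041  0.271] 1.001961560579228
shift -0.3500 0.0000 -0.0000 turn -0.0000 0.0000 0.0000 | mm 140.0 deg 0.0 rows>= 2.2
```

View pics/w11.png

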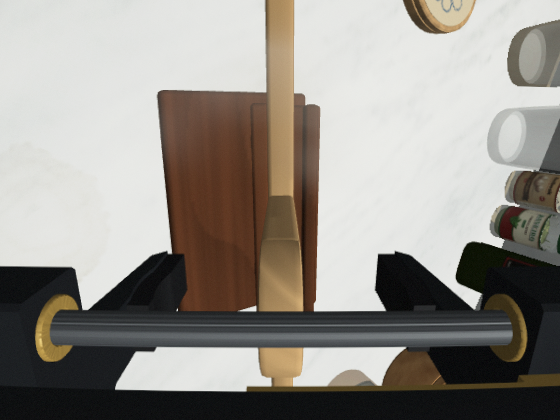

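The straightedge is free between the open fingers and leaning in the channel as it was before. I'll retreat along the lean.

>>> jog_arm:
  series: "-0.05 0 0 0 0 0 0; -0.13 0 0 0 0 0 0; -0.21 0 0 0 0 0 0; -0.29 0 0 0 0 0 0; -0.35 0 0 0 0 0 0"

```text
t: 16.68
ee_pos: [371.2, 224.6, 240.2]
eef_rot: [1.158, 1.089, -0.456]
contact_force: [1.7, -0.3, -0.1]
gripper_width: 1.006
```

```bash
python3 - <<'E'
from h import *
import workcell
o,p,R0=cur();print(o["t"],p,o["contact_force"],o["gripper_width"])
T=np.eye(4);T[:3,:3]=R0;T[:3,3]=p
for n,k in(("w12","wrist"),("s12","scene"),("t12","top")):
    s=workcell.snapshot(k);np.savez(n+".npz",T=T,**s);cv2.imwrite(f"pics/{n}.png",s["image"][:,:,::-1])
f2=lambda L:(np.array(L,float)+.5)/4-.5+[220,150]
caps(s,f2([(194,172),(281,182),(363,196),(446,206)]))
s=load("w12.npz");P=cloud(s,T);L=(P-SLOT)@SS
m=(s["z_map"]>0)&(L[...,2]>52)&(L[...,2]<160)&(abs(L[...,0])<25)&(abs(L[...,1])<170)
for r in range(30,260,40):
    row=np.where(m[r,240:330])[0]+240
    if len(row)>3:print(r,L[r,row.min()+1],L[r,row.max()-1])
q=L[m];print(q.min(0),q.max(0))
E
```

```text
16.675 [371.166 224.642 240.238] [ 1.664 -0.301 -0.081] 1.0063071736488631
hand: x 20.2 y 91.1  circle: x 20.6 y 91.4 r 8.2 n 208 mean x 20.9 ztop 107.5
hand: x 22.3 y 30.7  circle: x 20.0 y 30.7 r 8.1 n 208 mean x 20.4 ztop 107.6
hand: x 21.2 y -26.7  circle: x 20.3 y -27.9 r 8.3 n 209 mean x 21.0 ztop 107.6
hand: x 22.9 y -84.7  circle: x 21.5 y -78.3 r 10.3 n 207 mean x 22.2 ztop 108.3
30 [ -1.713 143.387  56.709] [  8.595 143.461  56.111]
70 [ -2.021 110.648  58.572] [  9.374 110.779  56.955]
110 [-2.451 76.849 55.523] [ 9.306 76.757 57.099]
150 [-1.9   40.969 56.461] [ 9.252 40.921 56.629]
190 [ -2.617  21.788 145.326] [  9.261  21.276 143.23 ]
230 [ -2.914  -6.578 148.2  ] [  9.152  -6.527 148.561]
[  -3.782 -128.229   52.396] [ 10.349 144.537 154.534]
```

View pics/w12.png

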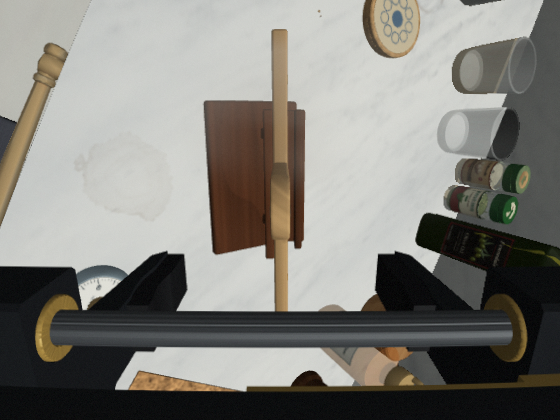

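View pics/t12.png

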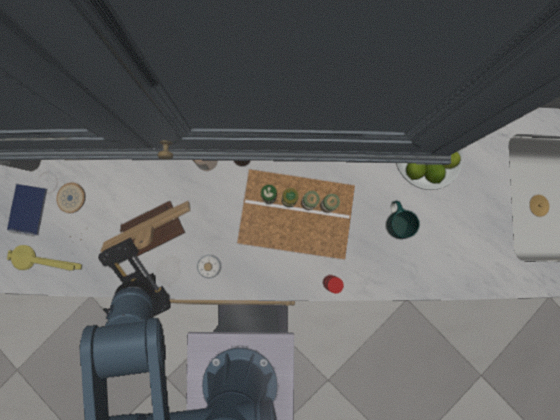

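View pics/s12.png

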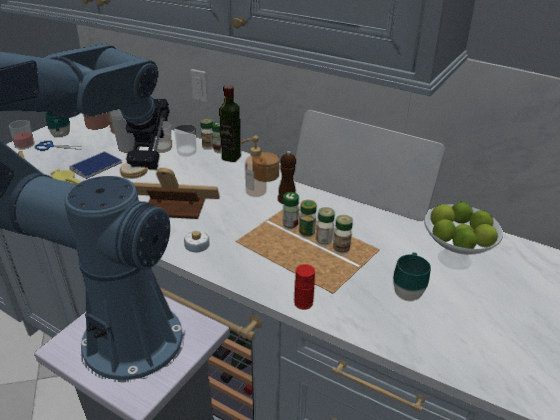

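The straightedge is back within about 1 mm of its starting pose. The jars are upright in line and the bystanders haven't moved, so I'll hand the job in.

```bash
python3 -c "
from workcell import finish_job,observe
print(finish_job());print(observe()['t'])"
```

```text
the job is handed in; nothing more can be done
None
the job is handed in; nothing more can be done
```

I took the straightedge out of its stand by the grip and pushed all four jars to the white line with it, leaning toward the robot. I then set it back in the channel, and handed the job in at about 17 s of the 56 s allowed. The hand-in gives no verdict, so these are my own last checks:

- **Jars:** all four are upright and in one row. The top camera puts their centres 20–22 mm beyond the line's middle. The arm's own position suggested up to about 25 mm, and the wrist camera saw the line about 2.5 mm further out than the top camera did. All of these are inside the 14.5–30.5 mm limits.
- **Straightedge:** it leans in the channel within about 1 mm of where it started, and the gripper is open and clear of it.
- **Other items:** the mug and timer are where they were in the last pictures, and so is the red look-alike. I checked them by eye rather than measuring. The pepper mill is mostly hidden in the top view, so for that I relied on the scene camera.

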